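Find the stamped parts crate and push it to the dispatch line

ROBOT

A 6-joint arm with a two-finger parallel gripper is mounted at the origin on the work surface. World frame = base frame: x ahead of the robot, y to its left, z up, the work surface at z = 0. Lengths are in mm, angles in degrees, forces in N, time in s.
With the tool pointing down it reaches from about 375 to 750 mm from the base axis. Payload 9 kg.
Tool frame: the origin (TCP) lies at the very end of the fingers, on their centre line; the grasp point (between the pads) lies 19 mm behind it (hold_point_z is the distance from the TCP to the grasp point, in mm); x points along the fingers, y is the direction in which the jaws open and shut, and the axes are right-handed (so a half turn about x gives the same grasp; the last joint's range is limited). The gripper opens to 85 mm and grips with 20 to 120 N. Pads are 22 mm wide; open, the fingers measure 114 mm over their backs; the gripper's body (76 mm by 85 mm) begins 54 mm behind the grasp point. The pads swing forward as they close: fully open they stand 13 mm farther back than shut.
Start: joints at [62.985, 5.964, 5.575, 89.605, 0, 77.527], TCP at [150.653, 580.81, 231.331] pointing down, gripper open.
Joint ranges: [-171.21, 171.21], [-48.23, 106.86], [-62.78, 66.21], [-105.2, 120.99], [-86.42, 89.51], [-180, 180]. Speed limits (degrees/s): [127.2, 127.2, 147.25, 180, 180, 180].

INTERFACE

Orientations are given as a 3x3 rotation matrix whose columns are the frame's x, y, z axes.
In Python, from rig import observe, snapshot, camera_params, close_job, hold_point_z gives the robot as it stands. The module is installed in compiled form; this text tells all that it offers.
- The arm moves only by the shell command python3 -m crank 'ROWS' [FORCE]. ROWS is JSON, a list of rows, each an object with "claw": the opening, from 0 (shut) to 1 (fully open); "translation": the shift along the tool's x, y, z in mm, a list of three; "twist": the turn, a rotation vector about the tool's x, y, z in units of 5 degrees (1.0 is 5 degrees), a list of three. A call has 1 to 12 rows; each row is the pose to reach, as a shift and turn from the pose commanded when the call began, along the tool's axes at that moment; what a row does not reach only later rows make up. A row lasts 1/10 s, in which the tool goes at most 50 mm and 8.59 degrees, less where a joint would pass 70% of its speed; a pose out of reach is approached as far as the arm can. A call with a gripper value outside its range is refused whole. The fingers move at their own pace and stop on an object; FORCE is the grip in N (left out, the last holds). Time passes only in rows, so rows that repeat a pose let the fingers close. It gives the time, the measured TCP pose, the force and the opening at its end, in the units of the state.
- observe(): the state, without advancing time (a new reading comes with each control period).
- snapshot(name): name is "scene" or "top"; returns the picture (384x512x3 uint8, red, green, blue); there is no depth.
- camera_params(name): a dict with "vfov" (degrees; the focal length in pixels is half the picture's height over the tangent of half this angle, whatever the lens; pixels are square), "cx", "cy" (the principal point, pixels), "extrinsics" (4x4, takes a point from camera to world coordinates). Camera axes: x right, y down, z forward; pixel columns grow to the right and rows downward; lengths in mm; the calibration is good to about 2 mm. A picture is of the moment at which its call begins. camera_params takes no time and is no camera call.
- close_job(): hands the job in, once; it reports no verdict.
The state is a dict: "time_s": time; "qpos": joint angles; "joint_velocities": joint speeds; "joint_torque": joint torques, N m; "position": TCP position; "orientation": TCP orientation; "wrist_force": force on the tool from outside, world axes, zero at the start; "moment": the same for the moment, N m; "grip_width": finger opening in mm.
Only numpy, scipy, OpenCV 4.12 (cv2) and the standard library are available. Lean on these libraries where they do the work, as an engineer would, in place of code of your own. Each camera call takes 0.05 s, during which the arm holds its last target. There are 200 camera calls.

TASK

Tip each of the two plywood crates over towards the robot onto its side, so that its underside shows, then push the one with the stamp underneath, still lying on its side, away from the robot until it is centred on the yellow dispatch line. Tip and push with the fingers only: do not lift or carry a crate. Leave the unstamped crate lying where it fell, and do not disturb the other things on the bench.

Things in the scene. Friction and masses are not known exactly. Their poses are not given: they have to be found in the camera images.
- crate_a: One of two look-alike closed plywood crates, 80 deep (x), 130 wide (y), 120 high (z), 0.35-0.7 kg, centre of mass mid-height; two 8 mm skids under its near and far edges. Origin: centre of the underside, x at first away from the robot (yaw within 0.25 rad). Pulled within 15 mm of its top it tips over the skid; pulled lower it may slide. Tipped, x points up, z to the robot, it is 80 high. One crate has the stamp.
- crate_a_mid (a point): Centre of crate_a, half-way up (60 mm above its underside).
- crate_b: The other of two look-alike closed plywood crates, 80 deep (x), 130 wide (y), 120 high (z), 0.35-0.7 kg, centre of mass mid-height; two 8 mm skids under its near and far edges. Origin: centre of the underside, x at first away from the robot (yaw within 0.25 rad). Pulled within 15 mm of its top it tips over the skid; pulled lower it may slide. Tipped, x points up, z to the robot, it is 80 high. One crate has the stamp.
- crate_b_mid (a point): Centre of crate_b, half-way up (60 mm above its underside).
- stamp (a point): Centre of the stamp, a black ring 52 mm across with a cross in it, on the underside of one crate, between its skids, 6 mm above that crate's origin. The crate nearest this point is the stamped one. Hidden until that crate is tipped.
- dispatch_line: The dispatch line, a flat painted yellow stripe on the bench, 40 mm wide (x) and 640 mm long (y), beyond the crates as seen from the robot; nothing to bump into. Origin: middle of the stripe on the bench; x points away from the robot, y along the stripe.
- tube_offcut: Bystander: a steel square tube offcut, 30 x 30 mm, 60 high, standing between the crates. Origin: centre of its foot.
- v_block: Bystander: a steel V-block, 50 x 60 mm, 42 high, nearer the robot, between the places where the crates fall. Origin: centre of its foot.
- screwdriver: Bystander: a screwdriver with a red handle lying to the right.
- hammer: Bystander: a hammer lying to the left.
- angle_bracket: Bystander: a steel angle bracket, 90 x 50 mm, 60 high, far right. Origin: centre of its foot.
- carton: Bystander: a small white carton 70 x 110 mm, 35 high, to the left of the dispatch line. Origin: centre of its foot.
- flange: Bystander: a steel ring 84 mm across, 16 high, near the right end of the dispatch line. Origin: centre of its foot.
There are look-alikes about, which are no part of the job. What is shaped like the crate_b but green is not meant.

How it is judged:
By the outcome, as a careful person would: the job done as asked, in the order asked, and still so for the second after the job is handed in, with the robot touching nothing.
It also fails if it takes over 69 s, if anything falls off the work surface, if the arm or the gripper's body presses on something with over 40 N, if the wrist force passes 120 N, or if a joint passes its speed limit or range.

## Working session

There is one attempt and no reset: what is moved stays moved. The work goes in short steps, Python scripts to look and compute and a shell command to move; the robot and the scene stay as the last step left them, time stands still between calls to the robot, and variables do not carry over. Pictures are saved under pics/ and viewed, about 8 in all and at most 12, crops included, and the job is handed in when it is done.

```bash
mkdir -p pics
python3 - <<'E'
from rig import *
import cv2,numpy as np
for n in("scene","top"):
    im=snapshot(n);cv2.imwrite(f"pics/{n}0.png",cv2.resize(im[:,:,::-1],(800,600)))
    np.save(f"pics/{n}0.npy",im)
    print(n,{k:np.round(v,3).tolist() for k,v in camera_params(n).items()})
print(observe(),hold_point_z)
E
```

```text
scene {'vfov': 42.625, 'cx': 251.811, 'cy': 189.406, 'extrinsics': [[-0.812, 0.369, -0.453, 1340.905], [0.584, 0.499, -0.64, 1009.312], [-0.01, -0.784, -0.62, 1082.321], [0.0, 0.0, 0.0, 1.0]]}
top {'vfov': 52.282, 'cx': 253.472, 'cy': 193.915, 'extrinsics': [[-0.012, -0.983, 0.181, 330.675], [-1.0, 0.015, 0.014, -41.876], [-0.016, -0.181, -0.983, 1447.108], [0.0, 0.0, 0.0, 1.0]]}
{'time_s': 0.1, 'qpos': array([ 6.29850324e+01,  5.99406915e+00,  5.53160297e+00,  8.96041402e+01,
       -6.17553880e-05,  7.75267397e+01]), 'joint_velocities': array([ 0.00526326, -0.17427248,  0.04800208, -0.0785541 ,  0.02215332,
       -0.05124795]), 'joint_torque': array([ 6.01201740e-03, -5.58203137e+01,  5.04723001e+01,  1.30260782e-02,
       -3.37926249e-04,  3.22000074e-05]), 'position': array([150.50557521, 580.51469424, 230.6124521 ]), 'orientation': array([[-5.27074147e-04,  2.51084381e-01,  9.67965059e-01],
       [-1.03614647e-03,  9.67964537e-01, -2.51084810e-01],
       [-9.99999324e-01, -1.13529389e-03, -2.50028887e-04]]), 'wrist_force': array([-0.89078419, -0.35181616,  1.21948245]), 'moment': array([0.00300157, 0.03364662, 0.02489713]), 'grip_width': 85.49696290147358} 18.700000000000003
```

View pics/scene0.png

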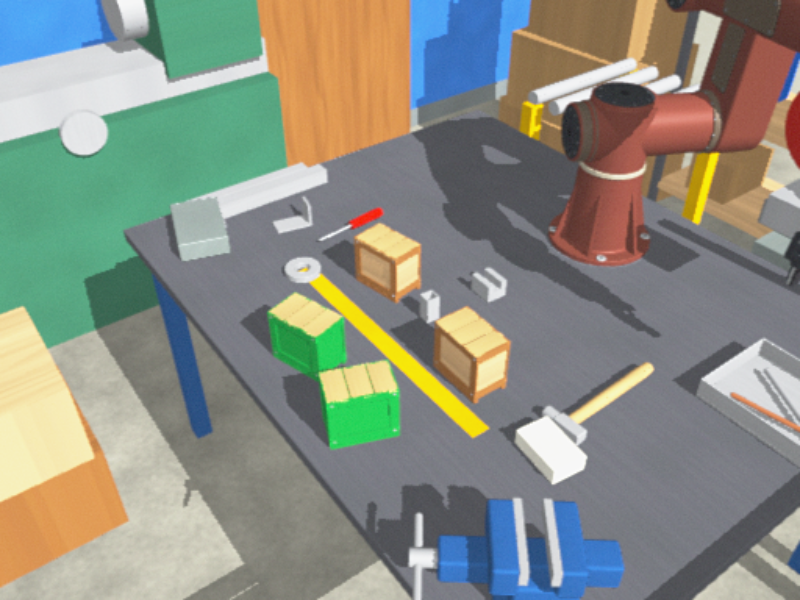

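View pics/top0.png

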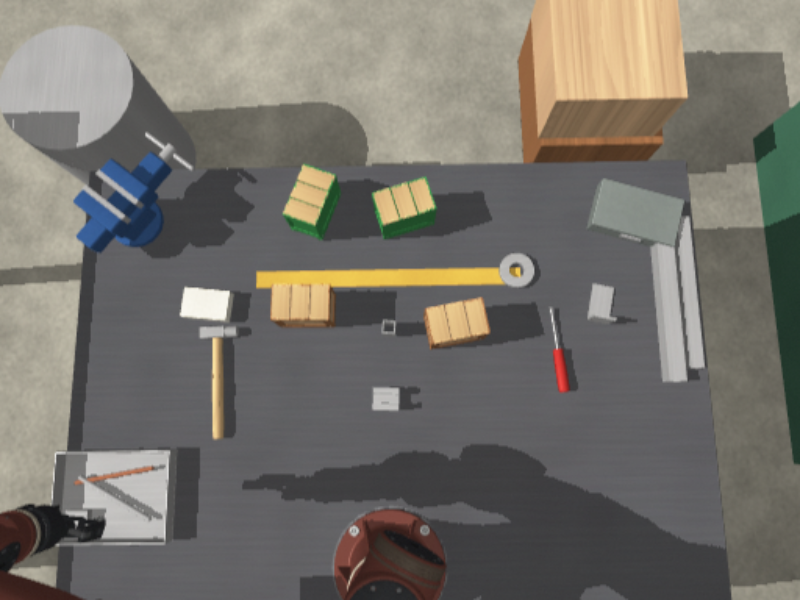

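The scene picture shows two plain tan crates, at (388,262) and (472,352). In the top picture the tan crates are at (457,322) and (302,305). The green-framed crates at top (311,200) and (404,207) are the look-alikes. They are beyond the line, so they are not meant.

```bash
cat > h.py <<'E'
from rig import *
import cv2,numpy as np
def ray(n,uv,z):
    p=camera_params(n);E=np.array(p["extrinsics"]);f=192/np.tan(np.radians(p["vfov"]/2))
    d=E[:3,:3]@np.array([(uv[0]-p["cx"])/f,(uv[1]-p["cy"])/f,1]);o=E[:3,3]
    return o+d*(z-o[2])/d[2]
def proj(n,X):
    p=camera_params(n);E=np.array(p["extrinsics"]);f=192/np.tan(np.radians(p["vfov"]/2))
    c=E[:3,:3].T@(np.array(X,float)-E[:3,3]);return np.array([p["cx"]+f*c[0]/c[2],p["cy"]+f*c[1]/c[2]])
E
python3 - <<'E'
from h import *
im=np.load("pics/top0.npy");hsv=cv2.cvtColor(im,cv2.COLOR_RGB2HSV)
s=512/800
def comp(m,amin):
    c,_=cv2.findContours(m,0,2);return [x for x in c if cv2.contourArea(x)>amin]
y=cv2.inRange(hsv,(20,180,150),(32,255,255))
for c in comp(y,150):
    b=cv2.boxPoints(cv2.minAreaRect(c));print("line",[ray("top",p,0)[:2].round() for p in b])
t=cv2.inRange(hsv,(12,50,170),(24,160,255));t=cv2.morphologyEx(t,cv2.MORPH_CLOSE,np.ones((3,3)))
for c in comp(t,150):
    r=cv2.minAreaRect(c)
    if r[0][1]<150 or r[0][1]>230:continue
    b=cv2.boxPoints(r);print("crate",np.round(r[0]),[ray("top",p,120)[:2].round() for p in b],ray("top",r[0],120).round())
for n,uv,z in(("tube",(389,327),60),("vblock",(386,399),42),("screw",(560,370),20),("flange",(517,270),16),("carton",(207,304),35),("hammerhead",(217,332),20),("hamhandle end",(218,437),15)):print(n,ray("top",np.array(uv)*s,z).round())
a=im[165:240,160:325,::-1];cv2.imwrite("pics/crop1.png",cv2.resize(a,None,fx=4.8,fy=4.8,interpolation=2))
E
```

```text
crate [292. 205.] [array([562., -81.]), array([ 587., -213.]), array([ 507., -225.]), array([482., -95.])] [ 534. -153.  120.]
crate [200. 192.] [array([625., 256.]), array([622.,  68.]), array([541.,  68.]), array([544., 254.])] [582. 162. 120.]
tube [530.  -6.  60.]
vblock [368.   3.  42.]
screw [ 429. -400.   20.]
flange [ 670. -313.   16.]
carton [595. 424.  35.]
hammerhead [530. 402.  20.]
hamhandle end [287. 392.  15.]
```

View pics/crop1.png

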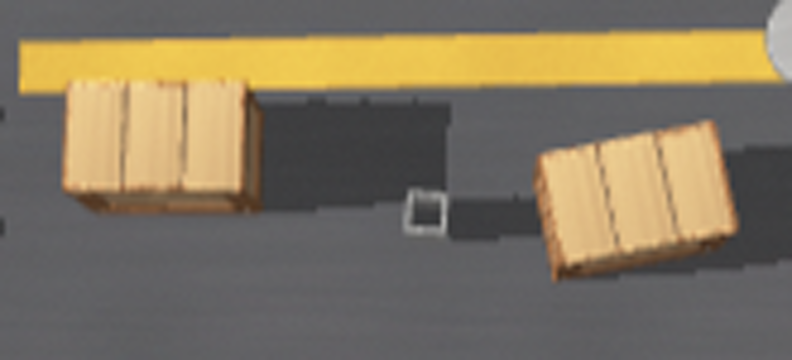

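The crop confirms two plain crates, with top faces centred at crop (155,136) and (637,195). The left one is nearly square to the line and the right one is yawed.

```bash
cat >> h.py <<'E'
from scipy.spatial.transform import Rotation as Ro
def plan(P,yaw):
    o=observe();R=np.array(o["orientation"]);a=np.radians(yaw)
    G=np.array([[0,-np.sin(a),np.cos(a)],[0,np.cos(a),np.sin(a)],[-1,0,0]])
    print("t",o["time_s"],"pos",o["position"].round(1),"shift",(R.T@(np.array(P)-o["position"])).round(1),"twist",(np.degrees(Ro.from_matrix(R.T@G).as_rotvec())/5).round(2))
E
python3 - <<'E'
from h import *
f=lambda u,v,z:ray("top",(160+u/4.8-.4,165+v/4.8-.4),z)[:2].round(1)
print("left",[f(*p,120) for p in((68,80),(245,80),(248,192),(63,190))])
print("right",[f(*p,120) for p in((537,155),(714,122),(737,232),(554,266))])
print("line",[f(*p,0) for p in((20,42),(20,92),(765,30),(765,82))])
plan((655,162,230),0)
E
```

```text
left [array([623.7, 253.7]), array([621.6, 125. ]), array([539.5, 122.3]), array([542.9, 255.3])]
right [array([563.3, -85.1]), array([ 585.4, -212.7]), array([ 505.6, -226. ]), array([483.2, -95.6])]
line [array([681.7, 319.4]), array([641.1, 318.2]), array([ 681.8, -271.1]), array([ 639.9, -269.3])]
t 0.1 pos [150.5 580.5 230.6] shift [   0.8 -278.4  593.4] twist [-2.91 -0.    0.01]
```

```bash
python3 -m crank '[{"claw":0,"translation":[0,-22,50],"twist":[-0.3,0,0]},{"claw":0,"translation":[0,-254,582],"twist":[-2.9,0,0]},{"claw":0,"translation":[0,-254,582],"twist":[-2.9,0,0]},{"claw":0,"translation":[0,-254,582],"twist":[-2.9,0,0]},{"claw":0,"translation":[0,-254,582],"twist":[-2.9,0,0]},{"claw":0,"translation":[0,-254,582],"twist":[-2.9,0,0]},{"claw":0,"translation":[0,-254,582],"twist":[-2.9,0,0]},{"claw":0,"translation":[0,-254,582],"twist":[-2.9,0,0]},{"claw":0,"translation":[0,-254,582],"twist":[-2.9,0,0]},{"claw":0,"translation":[0,-254,582],"twist":[-2.9,0,0]},{"claw":0,"translation":[0,-254,582],"twist":[-2.9,0,0]},{"claw":0,"translation":[0,-254,582],"twist":[-2.9,0,0]}]' 20; python3 -c "
from h import *
plan((650,189,110),1)"
```

```text
time_s: 1.3
position: [620.8, 211.2, 230.9]
orientation: [[-0.0, 0.001, 1.0], [0.0, 1.0, -0.001], [-1.0, 0.0, -0.0]]
wrist_force: [1.3, 0.1, 0.9]
grip_width: -0.0
t 1.3 pos [620.8 211.2 230.9] shift [120.9 -22.2  29.3] twist [-0.21 -0.01 -0.  ]
```

```bash
python3 -m crank '[{"claw":0,"translation":[0,-22,30],"twist":[-0.2,0,0]},{"claw":0,"translation":[40,-22,30],"twist":[-0.2,0,0]},{"claw":0,"translation":[80,-22,30],"twist":[-0.2,0,0]},{"claw":0,"translation":[121,-22,30],"twist":[-0.2,0,0]},{"claw":0,"translation":[121,-22,30],"twist":[-0.2,0,0]},{"claw":0,"translation":[121,-22,30],"twist":[-0.2,0,0]}]'
python3 - <<'E'
from h import *
plan((650,189,110),1)
im=snapshot("scene");cv2.imwrite("pics/s1.png",cv2.resize(im[120:300,140:380,::-1],None,fx=3,fy=3))
E
```

```text
time_s: 1.9
position: [649.0, 190.9, 110.5]
orientation: [[-0.002, -0.017, 1.0], [-0.0, 1.0, 0.017], [-1.0, -0.0, -0.002]]
wrist_force: [0.1, -0.4, 0.5]
grip_width: -0.2
t 1.9 pos [649.  190.9 110.5] shift [ 0.5 -1.9  1. ] twist [-0.01 -0.02  0.  ]
```

View pics/s1.png

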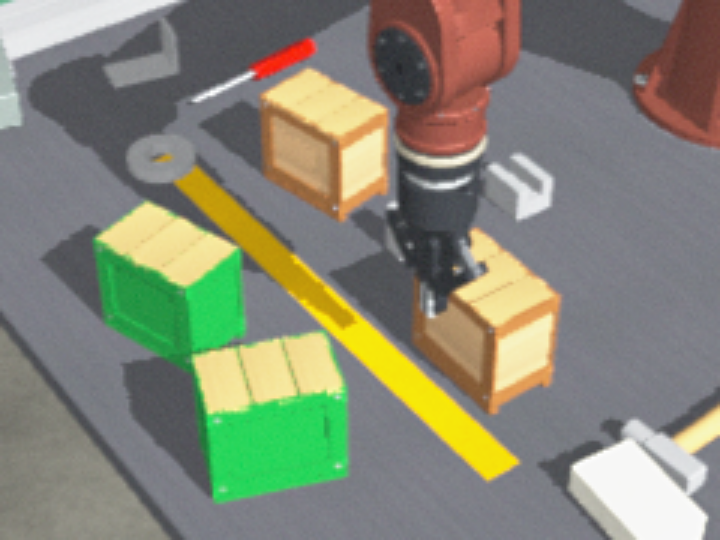

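The fingers are shut behind the left crate's far face, near its top at crop (430,300). I'll pull now.

```bash
python3 -m crank '[{"claw":0,"translation":[0,0,-10],"twist":[0,0,0]},{"claw":0,"translation":[0,0,-18],"twist":[0,0,0]},{"claw":0,"translation":[0,0,-26],"twist":[0,0,0]},{"claw":0,"translation":[0,0,-34],"twist":[0,0,0]},{"claw":0,"translation":[0,0,-42],"twist":[0,0,0]},{"claw":0,"translation":[0,0,-50],"twist":[0,0,0]},{"claw":0,"translation":[0,0,-58],"twist":[0,0,0]},{"claw":0,"translation":[0,0,-66],"twist":[0,0,0]},{"claw":0,"translation":[0,0,-74],"twist":[0,0,0]},{"claw":0,"translation":[0,0,-82],"twist":[0,0,0]},{"claw":0,"translation":[0,0,-88],"twist":[0,0,0]},{"claw":0,"translation":[0,0,-94],"twist":[0,0,0]}]'
python3 - <<'E'
from h import *
im=snapshot("scene");cv2.imwrite("pics/s2.png",cv2.resize(im[120:300,140:380,::-1],None,fx=3,fy=3))
E
```

```text
time_s: 3.15
position: [554.9, 189.3, 110.2]
orientation: [[-0.0, -0.017, 1.0], [0.0, 1.0, 0.017], [-1.0, 0.0, -0.0]]
wrist_force: [-0.5, -0.3, 0.7]
grip_width: -0.3
```

View pics/s2.png

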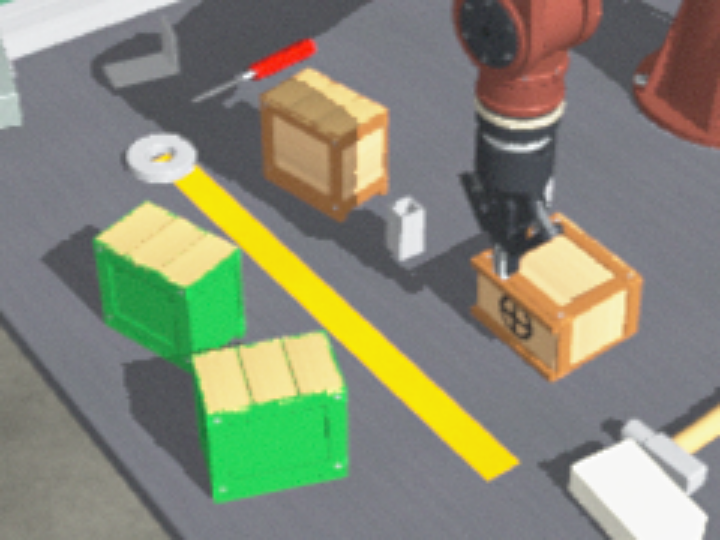

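The left crate is tipped flat on its side and the stamp (ring with cross) shows at crop (517,316). The left crate is therefore the stamped one. The right crate is next.

```bash
python3 -m crank '[{"claw":0,"translation":[-45,0,10],"twist":[0,0,0]},{"claw":0,"translation":[-70,-30,44],"twist":[-0.3,0,0]},{"claw":0,"translation":[-70,-80,50],"twist":[-0.6,0,0]},{"claw":0,"translation":[-70,-130,50],"twist":[-0.9,0,0]},{"claw":0,"translation":[-70,-180,50],"twist":[-1.2,0,0]},{"claw":0,"translation":[-70,-230,50],"twist":[-1.5,0,0]},{"claw":0,"translation":[-70,-280,50],"twist":[-1.7,0,0]},{"claw":0,"translation":[-70,-333,46],"twist":[-1.7,0,0]},{"claw":0,"translation":[-70,-333,46],"twist":[-1.7,0,0]},{"claw":0,"translation":[-70,-333,46],"twist":[-1.7,0,0]},{"claw":0,"translation":[-70,-333,46],"twist":[-1.7,0,0]}]'; python3 -c "
from h import *
plan((602,-143,110),9.5)"
```

```text
time_s: 4.3
position: [607.1, -142.1, 180.2]
orientation: [[-0.0, -0.165, 0.986], [0.001, 0.986, 0.165], [-1.0, 0.001, -0.0]]
wrist_force: [0.1, 0.8, 0.1]
grip_width: 0.2
t 4.3 pos [ 607.1 -142.1  180.2] shift [70.2 -0.1 -5.2] twist [-0.   -0.   -0.01]
```

```bash
python3 -m crank '[{"claw":0,"translation":[35,0,0],"twist":[0,0,0]},{"claw":0,"translation":[70,0,0],"twist":[0,0,0]},{"claw":0,"translation":[70,0,-8],"twist":[0,0,0]},{"claw":0,"translation":[70,0,-18],"twist":[0,0,0]},{"claw":0,"translation":[70,0,-26],"twist":[0,0,0]},{"claw":0,"translation":[70,0,-34],"twist":[0,0,0]},{"claw":0,"translation":[70,0,-42],"twist":[0,0,0]},{"claw":0,"translation":[70,0,-50],"twist":[0,0,0]},{"claw":0,"translation":[70,0,-58],"twist":[0,0,0]}]'; python3 -m crank '[{"claw":0,"translation":[0,0,-8],"twist":[0,0,0]},{"claw":0,"translation":[0,0,-16],"twist":[0,0,0]},{"claw":0,"translation":[0,0,-24],"twist":[0,0,0]},{"claw":0,"translation":[0,0,-32],"twist":[0,0,0]},{"claw":0,"translation":[0,0,-38],"twist":[0,0,0]},{"claw":0,"translation":[0,0,-42],"twist":[0,0,0]},{"claw":0,"translation":[0,0,-42],"twist":[0,0,0]},{"claw":0,"translation":[-50,0,-42],"twist":[0,0,0]},{"claw":0,"translation":[-70,0,-42],"twist":[0,0,0]},{"claw":0,"translation":[-70,0,-42],"twist":[0,0,0]}]'
python3 - <<'E'
from h import *
im=snapshot("top");np.save("pics/t3.npy",im);cv2.imwrite("pics/t3.png",cv2.resize(im[150:280,130:340,::-1],None,fx=3.8,fy=3.8))
E
```

```text
time_s: 5.2
position: [549.4, -152.6, 110.8]
orientation: [[0.001, -0.164, 0.986], [-0.0, 0.986, 0.164], [-1.0, -0.0, 0.001]]
wrist_force: [1.9, 0.2, 3.1]
grip_width: 0.2
time_s: 6.2
position: [510.3, -160.2, 184.0]
orientation: [[0.005, -0.164, 0.986], [-0.003, 0.986, 0.164], [-1.0, -0.004, 0.004]]
wrist_force: [-0.0, 0.7, -0.5]
grip_width: -0.0
```

View pics/t3.png

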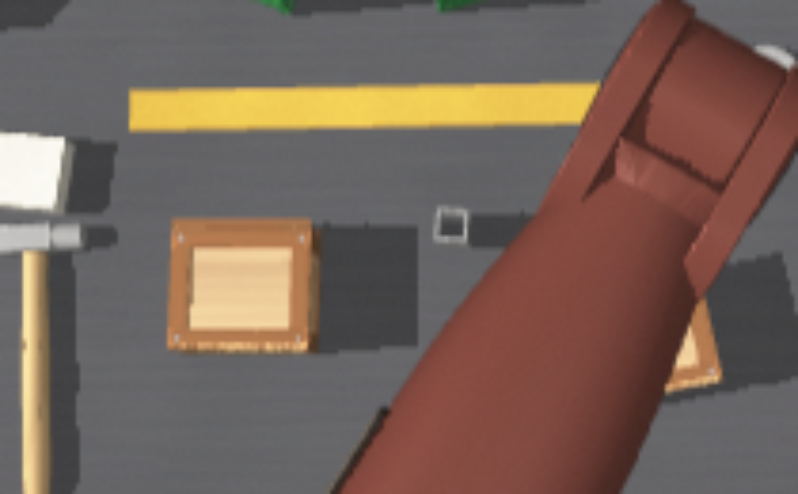

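Run:
```python
from h import *
C=np.array([ray("top",(130+u/3.8-.4,150+v/3.8-.4),80) for u,v in((172,218),(312,218),(312,345),(170,345))]);print(C.round(),C.mean(0))
plan((398,C.mean(0)[1],184),1)
```

```text
[[539. 256.  80.]
 [537. 126.  80.]
 [420. 125.  80.]
 [421. 255.  80.]] [479.39406056 190.53626262  80.        ]
t 6.25 pos [ 509.5 -159.8  181.8] shift [ -3.  363.9 -52.4] twist [1.69 0.03 0.02]
```

```bash
python3 -m crank '[{"claw":0.7,"translation":[0,45,-8],"twist":[0.2,0,0]},{"claw":0.7,"translation":[0,90,-15],"twist":[0.4,0,0]},{"claw":0.7,"translation":[0,135,-22],"twist":[0.6,0,0]},{"claw":0.7,"translation":[0,180,-30],"twist":[0.8,0,0]},{"claw":0.7,"translation":[0,225,-37],"twist":[1.0,0,0]},{"claw":0.7,"translation":[0,270,-45],"twist":[1.3,0,0]},{"claw":0.7,"translation":[0,315,-53],"twist":[1.5,0,0]},{"claw":0.7,"translation":[0,365,-60],"twist":[1.7,0,0]},{"claw":0.7,"translation":[0,365,-60],"twist":[1.7,0,0]},{"claw":0.7,"translation":[0,365,-60],"twist":[1.7,0,0]},{"claw":0.7,"translation":[0,365,-60],"twist":[1.7,0,0]},{"claw":0.7,"translation":[0,365,-60],"twist":[1.7,0,0]}]'
python3 - <<'E'
from h import *
plan((390,190.5,36),1)
im=snapshot("top");np.save("pics/t4.npy",im);cv2.imwrite("pics/t4.png",cv2.resize(im[150:280,130:340,::-1],None,fx=3.8,fy=3.8))
E
```

```text
time_s: 7.45
position: [389.7, 189.7, 179.8]
orientation: [[-0.001, -0.015, 1.0], [-0.0, 1.0, 0.015], [-1.0, -0.0, -0.001]]
wrist_force: [0.4, -0.9, -1.1]
grip_width: 60.0
t 7.45 pos [389.7 189.7 179.8] shift [143.8   0.8   0.4] twist [-0.03 -0.01  0.  ]
```

View pics/t4.png

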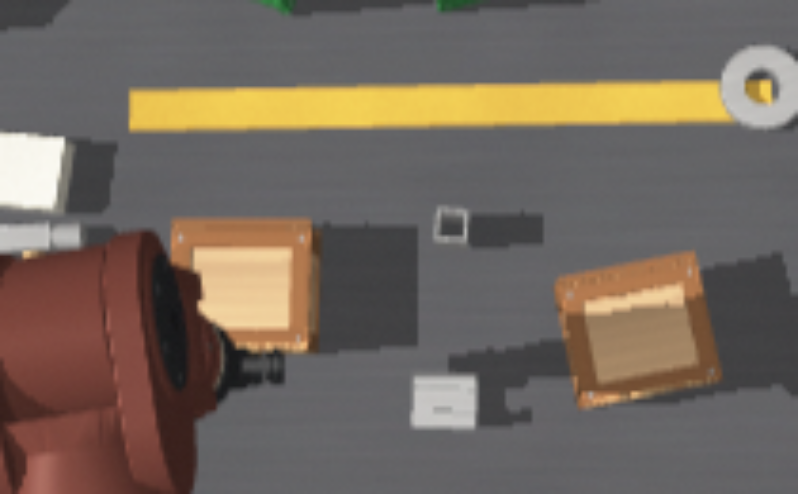

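The right crate is lying flat too, centred at crop (640,330), and the bystanders are untouched. I'll lower the fingers on the near side and push.

```bash
python3 -m crank '[{"claw":0.7,"translation":[45,0,0],"twist":[0,0,0]},{"claw":0.7,"translation":[90,0,0],"twist":[0,0,0]},{"claw":0.7,"translation":[130,0,0],"twist":[0,0,0]},{"claw":0.7,"translation":[144,0,0],"twist":[0,0,0]},{"claw":0.7,"translation":[144,0,6],"twist":[0,0,0]},{"claw":0.7,"translation":[144,0,12],"twist":[0,0,0]},{"claw":0.7,"translation":[144,0,18],"twist":[0,0,0]},{"claw":0.7,"translation":[144,0,26],"twist":[0,0,0]},{"claw":0.7,"translation":[144,0,34],"twist":[0,0,0]},{"claw":0.7,"translation":[144,0,42],"twist":[0,0,0]},{"claw":0.7,"translation":[144,-1,50],"twist":[0,0,0]},{"claw":0.7,"translation":[144,-1,58],"twist":[0,0,0]}]'; python3 -m crank '[{"claw":0.7,"translation":[0,0,10],"twist":[0,0,0]},{"claw":0.7,"translation":[0,0,20],"twist":[0,0,0]},{"claw":0.7,"translation":[0,-1,30],"twist":[0,0,0]},{"claw":0.7,"translation":[0,-1,40],"twist":[0,0,0]},{"claw":0.7,"translation":[0,-1,50],"twist":[0,0,0]},{"claw":0.7,"translation":[0,-1,60],"twist":[0,0,0]},{"claw":0.7,"translation":[0,-1,70],"twist":[0,0,0]},{"claw":0.7,"translation":[0,-2,80],"twist":[0,0,0]},{"claw":0.7,"translation":[0,-2,90],"twist":[0,0,0]},{"claw":0.7,"translation":[0,-2,100],"twist":[0,0,0]},{"claw":0.7,"translation":[0,-2,108],"twist":[0,0,0]},{"claw":0.7,"translation":[0,-2,112],"twist":[0,0,0]}]';  python3 - <<'E'
from h import *
im=snapshot("top");np.save("pics/t5.npy",im);cv2.imwrite("pics/t5.png",cv2.resize(im[150:280,130:340,::-1],None,fx=3.8,fy=3.8))
E
```

```text
time_s: 8.7
position: [448.0, 190.8, 36.3]
orientation: [[-0.0, -0.017, 1.0], [0.0, 1.0, 0.017], [-1.0, 0.0, -0.0]]
wrist_force: [-4.9, 0.1, 4.7]
grip_width: 59.8
time_s: 9.9
position: [560.1, 190.6, 36.2]
orientation: [[0.0, -0.017, 1.0], [0.0, 1.0, 0.017], [-1.0, 0.0, 0.0]]
wrist_force: [-4.9, -0.5, 5.7]
grip_width: 59.7
```

View pics/t5.png

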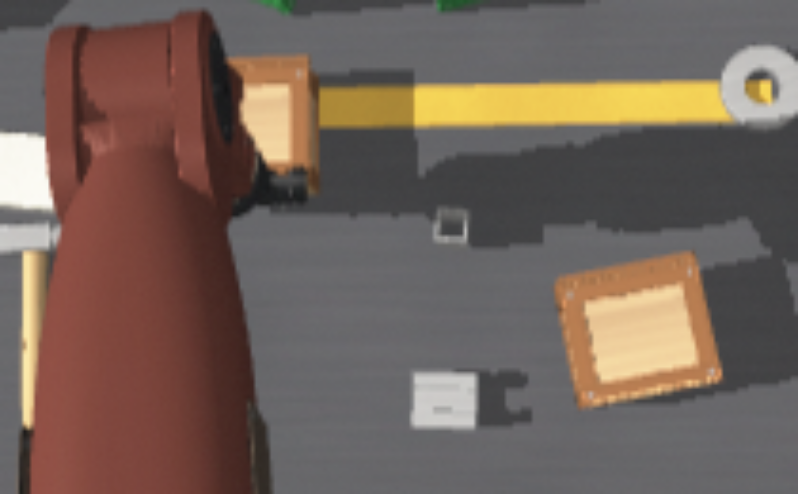

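Run:
```python
from h import *
for u,v in((308,57),(235,57.5)):print(ray("top",(130+u/3.8-.4,150+v/3.8-.4),80))
```

```text
[691.94750739 130.491754    80.        ]
[692.6089331 200.0114991  80.       ]
```

```bash
python3 -m crank '[{"claw":0.7,"translation":[0,0,7],"twist":[0,0,0]},{"claw":0.7,"translation":[0,0,14],"twist":[0,0,0]},{"claw":0.7,"translation":[0,0,20],"twist":[0,0,0]},{"claw":0.7,"translation":[0,0,25],"twist":[0,0,0]},{"claw":0.7,"translation":[0,0,28],"twist":[0,0,0]},{"claw":0.7,"translation":[0,0,28],"twist":[0,0,0]},{"claw":0.7,"translation":[0,0,15],"twist":[0,0,0]},{"claw":0.7,"translation":[0,0,-35],"twist":[0,0,0]},{"claw":0.7,"translation":[-40,0,-85],"twist":[0,0,0]},{"claw":0.7,"translation":[-85,0,-130],"twist":[0,0,0]},{"claw":0.7,"translation":[-130,0,-170],"twist":[0,0,0]},{"claw":0.7,"translation":[-150,0,-170],"twist":[0,0,0]}]'
python3 - <<'E'
from h import *
im=snapshot("top");np.save("pics/t6.npy",im);cv2.imwrite("pics/t6.png",cv2.resize(im[150:280,130:340,::-1],None,fx=3.8,fy=3.8))
im=snapshot("scene");cv2.imwrite("pics/s6.png",cv2.resize(im[120:320,120:400,::-1],None,fx=2.8,fy=2.8))
E
```

```text
time_s: 11.15
position: [389.1, 187.8, 183.2]
orientation: [[-0.0, -0.017, 1.0], [-0.0, 1.0, 0.017], [-1.0, -0.0, -0.0]]
wrist_force: [0.5, 0.2, 1.2]
grip_width: 59.7
```

View pics/t6.png

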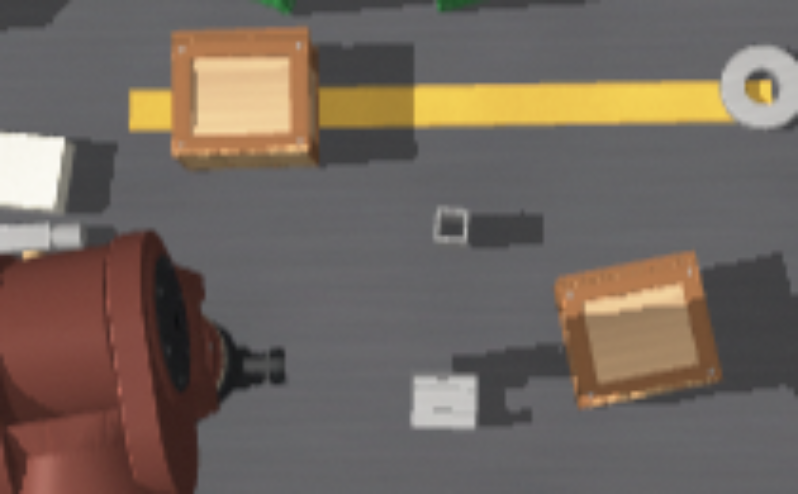

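View pics/s6.png

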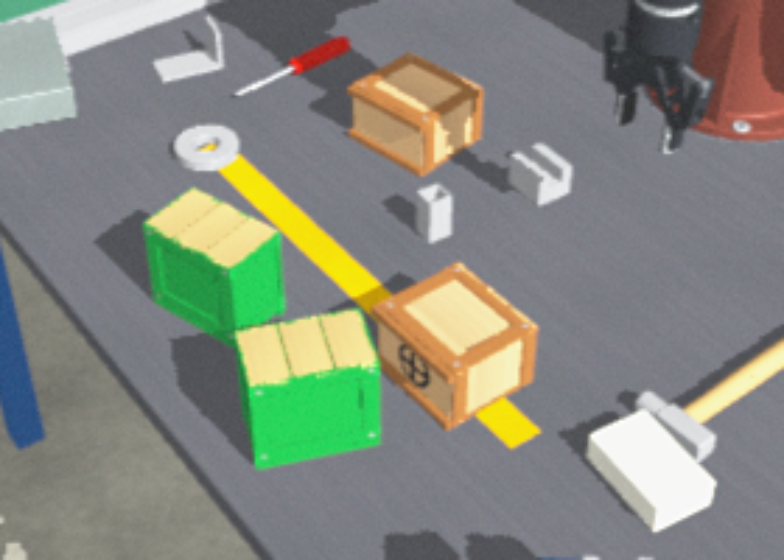

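Run:
```python
from h import *
C=np.array([ray("top",(130+u/3.8-.4,150+v/3.8-.4),80) for u,v in((172,30),(308,28),(312,154),(172,156))]);print(C.round(),C.mean(0))
b=np.array(camera_params("top")["extrinsics"])
d=np.abs(np.load("pics/t6.npy").astype(int)-np.load("pics/top0.npy")).max(2)>60
for n,(u,v) in dict(tube=(389,327),vblock=(386,399),flange=(517,270),carton=(207,304),green1=(311,200),green2=(404,207),screw=(560,370)).items():
    u=int(u*.64);v=int(v*.64);print(n,d[v-12:v+12,u-14:u+14].sum())
```

```text
[[721. 261.  80.]
 [720. 131.  80.]
 [598. 126.  80.]
 [598. 258.  80.]] [659.324355   193.82282796  80.        ]
tube 0
vblock 3
flange 0
carton 0
green1 0
green2 0
screw 104
```

The crate is centred at x ≈ 659–661 against the line's 661, and the bystanders match the first picture. The one difference, at the screwdriver, looks like a changed shadow, since it lies in the same place in the scene picture.

```bash
python3 -c "
from rig import *
print(close_job())"
```

```text
the job is handed in; nothing more can be done
None
```

I tipped both crates towards the robot onto their sides, and the stamp showed under the left one. I then pushed that crate, still on its side, onto the dispatch line, backed the arm off clear of everything and handed the job in at about 11 s.

- **Stamped crate:** its centre measures about x = 659 mm, against the line's 661 mm. It sits at y ≈ 194 mm, on the line's length and nearly square to it.
- **Unstamped crate:** it still lies where it fell. I never saw its underside clearly, but the stamp was plain on the other crate.
- **Bystanders:** the tube offcut, V-block, carton, flange and both green crates show next to no change between the first and last top views. The screwdriver patch did differ. I put that down to a shadow, because it lies in the same place in the scene view. I checked the hammer and angle bracket only by eye, and both looked unmoved.
- **Forces:** wrist forces read at the end of each move were only a few newtons.

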